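# Open the child-proofed tool cupboard in the clay class

## Task

Open the little tool cupboard wide: draw its door out until the child-safety hook holds it, then reach down through the gap between the door and the cupboard, press the sprung plastic hook down under its catch while easing the door outwards, and once it is free swing the door gently round until it stands about square to the cupboard or further. The hook is thin plastic, so press it no harder than it needs and never wrench the door against it. Leave the bowl, beaker and jar where they stand, and let go of everything at the end.

Things in the scene. Friction and masses are not known exactly. Their poses are not given: they have to be found in the camera images.
- cupboard: Small wooden bench-top cupboard for the sharp clay tools, fixed to the table: 180 deep, 240 wide, 250 high, boards 12 thick, top bare. Origin: centre of its underside. Its own -x axis points out of the front (where the door is), +y to the hinge side. The front edges of its boards lie 90 in front of the origin.
- door (a joint): Angle (rad) of the grey front door on its upright hinge at the cupboard's +y side: 0 shut, grows as it swings out towards the cupboard's -x, stop at 1.75. Starts at 0 to 0.05. Light friction (about 0.5 N at the handle) keeps it where it is left. The safety hook holds it at about 0.19; with the hook kept down it passes the catch and is free from about 0.37.
- hinge (a point): Point on the door's upright hinge axis (in the plane of the door's inner face and the cupboard's front edges, 120 to the +y side of the cupboard's middle), level with the door's top edge, 249 above the table.
- door_corner (a point): Free top corner of the door, on its inner face, 238 from the hinge axis and 249 above the table. The door panel is 15 thick, 236 wide, its bottom edge 22 above the table.
- handle (a point): Middle of the steel bar handle on the door's outer face: a level bar 12 thick and 100 long, parallel to the door, 160 from the hinge axis; its centre is 40 in front of the outer face (55 from the inner face) and 26 below the door's top edge, with 34 free behind it.
- latch: White plastic safety latch inside the door. Origin: on the door's inner face at its top edge, above the hook's middle line, 185 from the hinge axis; moves with the door. x points from the inner face into the cupboard. The hook is an arm 16 wide, sprung at its root on the door, its top face 36 below the door's top edge; it reaches 85 in, with a tooth at 69 to 85 that stands up behind the catch.
- over_rib (a point): Level with the door's top edge, 19 in from its inner face, straight above the press rib: a round rib 22 long and 8 thick lying across the hook's arm; push down there. With the door on its hook, the gap from inner face to cupboard is about 36 here. The latch is adjusted in slots, so the rib's top is anywhere from 23 to 37 below this point (the whole hook with it): find it by touch.
- hook_root (a point): Root of the sprung hook on the door's inner face, about 40 below the door's top edge. Force on the rib: gives from about 2.5 N, clears the catch at 3 to 8 N (1 to 4 mm down, most when set high), on its stop at about 8.5 N (4 mm down); it breaks over 16 N. It springs up when let go. A pull on the door jams it: ease the door back a few mm before pressing.
- catch: White plastic catch under the cupboard's top board. Origin: on the board's underside (238 above the table) at its front edge, opposite the hook; x points into the cupboard. Its lip, 50 wide and 6 thick, hangs 17 below the board, 23 to 31 behind the front edge; the hook's tooth catches behind it. It breaks if the door is pulled so that the hook drags on it with over 25 N.
- bowl_mid (a point): Terracotta bowl, 110 across and 60 high, standing on the grey-green clay board (8 thick) in front of the cupboard, beyond the door's swing; the point is its middle, half-way up. To be left alone.
- beaker_mid (a point): Terracotta beaker, 76 across and 95 high, standing on the clay board; the point is its middle, half-way up. To be left alone.
- glaze_jar_mid (a point): Grey glaze jar with a white lid, 60 across and 100 high, standing on the clay board; the point is its middle, half-way up. To be left alone.

How it is judged:
On the way, in this order (a step that is already met when the one before it is completed fails the run):
1. the door is drawn out until its hook holds it (value of joint door between 0.14 and 0.25 rad), for 0.2 s.
2. the hook is down and the door has come past the catch (value of joint door above 0.4 rad), for 0.1 s.
At the end, for the whole second after the job is handed in: The door stands still, open by more than 1.3 rad (75 degrees), and the bowl, beaker and jar are within 20 mm of where they began (value of joint door above 1.3 rad and velocity of joint door between -0.05 and 0.05 rad/s and distance of each of bowl_mid, beaker_mid, glaze_jar_mid from where it was at the start of the episode below 0.02 m); the robot touches nothing.
It fails at once if the latch is pressed by the robot with more than 16 N (contact force between latch and the fingers above 16 N or contact force between latch and the arm above 16 N).
It fails at once if the door is wrenched so that the hook pulls on its catch with more than 25 N (contact force between latch and catch above 25 N).
It fails at once if the door is flung faster than 2 rad/s (velocity of joint door above 2 rad/s).
It fails at once if the bowl, beaker or jar is shifted by more than 20 mm (distance of any of bowl_mid, beaker_mid, glaze_jar_mid from where it was at the start of the episode above 0.02 m).
It also fails if it takes over 72 s, if anything falls off the work surface, if the arm or the gripper's body presses on something with over 40 N, if the wrist force passes 120 N, or if a joint passes its speed limit or range.

## Robot

A 6-joint arm with a two-finger parallel gripper is mounted at the origin on the work surface. World frame = base frame: x ahead of the robot, y to its left, z up, the work surface at z = 0. Lengths are in m, angles in rad, forces in N, time in s.
With the tool pointing down it reaches from about 0.35 to 0.775 m from the base axis. Payload 7.3 kg.
Tool frame: the origin (TCP) lies on the mounting face of the last link; the fingertips stand 178 mm ahead of it and the grasp point (between the pads) lies 159 mm ahead of it (robot.tcp_to_tips is the distance from the TCP to the fingertips, in m); z points along the fingers, y is the direction in which the jaws open and shut (so a half turn about z gives the same grasp; the last joint's range is limited). The gripper opens to 92 mm and grips with 3 to 60 N. Pads are 19 mm wide; open, the fingers measure 130 mm over their backs; the gripper's body (75 mm by 190 mm) begins 47 mm behind the grasp point.
Start: joints at [-1.484, 0.342, 1.524, -0, 1.275, -0.146], TCP at [0.121, -0.511, 0.405] pointing down, gripper open.
Joint ranges: [-2.53, 2.53], [-0.77, 2.02], [0.04, 2.7], [-1, 4.14], [0.28, 2.66], [-3.11, 3.11]. Speed limits (rad/s): [2.57, 2.57, 3.14, 3.14, 3.14, 3.14].

## Interface

Orientations are given as [roll, pitch, yaw] about the fixed x, y, z axes, in that order (R = Rz(yaw) Ry(pitch) Rx(roll)).
In Python, from cell import robot, viewer gives the robot as it stands.
- The arm moves only by the shell command python3 -m creep 'ROWS' [OPENING] [FORCE]. ROWS is JSON, a list that holds one entry, the list of rows, each a list of 6 numbers: the shift along the world's x, y, z in mm, then the turn, a rotation vector about the world's x, y, z in degrees. A call has 1 to 5 rows; each row shifts and turns the pose as measured when the row begins; what a row does not reach is not made up. A row lasts 1/12 s, in which the tool goes at most 41.7 mm and 7.16 degrees, less where a joint would pass 70% of its speed; a pose out of reach is approached as far as the arm can. A call with a gripper value outside its range is refused whole. OPENING is the closure, from -1 (fully open) to 1 (shut), set as the call begins (- or left out, the last holds). The fingers move at their own pace and stop on an object; FORCE is the grip in N (left out, the last holds). Time passes only in rows, so rows that do not move let the fingers close. It gives the time, the measured TCP pose, the force and the opening at its end, in the units of the state.
- robot.observe(): the state, without advancing time (a new reading comes with each control period).
- viewer.read_camera(name): name is "scene" or "top" or "wrist"; returns the picture (480x640x3 uint8, blue, green, red); there is no depth.
- viewer.camera_model(name): a dict with "fx", "fy", "cx", "cy" (pixels), "pose" (4x4, takes a point from camera to world coordinates); the wrist camera has in their place "mount" (4x4, takes a point from camera to tool coordinates, whose origin is the TCP and whose axes are the flange's). Camera axes: x right, y up, looking along -z (the intrinsics and any distortion apply to the point x, -y, -z); pixel columns grow to the right and rows downward; lengths in m; the calibration is good to about 2 mm. A picture is of the moment at which its call begins: read the wrist's pose just before it. camera_model takes no time and is no camera call.
- robot.hand_in(): hands the job in, once; it reports no verdict.
The state is a dict: "time": time; "qpos": joint angles; "qvel": joint speeds; "joint_efforts": joint torques, N m; "tool_pos": TCP position; "tool_rot": TCP orientation; "contact_force": force on the tool from outside, world axes, zero at the start; "torque": the same for the moment, N m; "opening": finger opening in m.
Only numpy, scipy, OpenCV 4.12 (cv2) and the standard library are available. Lean on these libraries where they do the work, as an engineer would, in place of code of your own. Each camera call takes 0.05 s, during which the arm holds its last target. There are 200 camera calls.

## Working session

There is one attempt and no reset: what is moved stays moved. The work goes in short steps, Python scripts to look and compute and a shell command to move; the robot and the scene stay as the last step left them, time stands still between calls to the robot, and variables do not carry over. Pictures are saved under pics/ and viewed, about 8 in all and at most 12, crops included, and the job is handed in when it is done.

```bash
ls; mkdir -p pics; python3 - <<'E'
from cell import robot, viewer
import cv2
s=robot.observe();print({k:s[k] for k in s})
for n in("scene","top"):
    cv2.imwrite(f"pics/{n}0.png",viewer.read_camera(n));m=viewer.camera_model(n);print(n,m)
print(viewer.camera_model("wrist"))
E
```

```text
pics
{'time': 0.0, 'qpos': array([-1.48398880e+00,  3.42757802e-01,  1.52502293e+00,  1.65824825e-05,
        1.27541310e+00, -1.45965686e-01]), 'qvel': array([-0.00048571,  0.00049464,  0.00062175,  0.00034235, -0.00155816,
        0.00093066]), 'joint_efforts': array([ 4.20894594e-04, -4.31240952e+01, -2.44216257e+01,  7.18799606e-02,
        5.60735771e-02, -1.18567600e-04]), 'tool_pos': array([ 0.1211351 , -0.51069776,  0.40402447]), 'tool_rot': array([-3.14001080e+00, -2.48576509e-04,  2.32768179e-01]), 'contact_force': array([0.09832703, 0.35866704, 0.75068379]), 'torque': array([ 0.04730361, -0.05151946,  0.03082516]), 'opening': 0.0918057167350815}
scene {'fx': 447.03967283522525, 'fy': 447.03967283522525, 'cx': 325.4699744629239, 'cy': 240.17047099650424, 'pose': array([[ 0.22949772, -0.58619776,  0.77698326,  1.32736984],
       [ 0.97303281,  0.15720392, -0.16880187, -0.04733019],
       [-0.02319354,  0.79476985,  0.6064676 ,  0.75344684],
       [ 0.        ,  0.        ,  0.        ,  1.        ]])}
top {'fx': 582.8229438573878, 'fy': 582.8229438573878, 'cx': 319.30425003128374, 'cy': 238.54117681063582, 'pose': array([[-0.08757228,  0.97543121, -0.20215104,  0.33282049],
       [-0.99614195, -0.08690687,  0.01218267,  0.12598592],
       [-0.00568496,  0.202438  ,  0.97927858,  1.24702583],
       [ 0.        ,  0.        ,  0.        ,  1.        ]])}
{'fx': 417.26263289220674, 'fy': 417.26263289220674, 'cx': 316.88180764721614, 'cy': 241.3206967966983, 'mount': array([[-2.86374229e-04,  9.55725408e-01,  2.94259856e-01,
         7.98885190e-02],
       [ 9.99999236e-01, -8.01518268e-05,  1.23352588e-03,
        -1.59772962e-04],
       [ 1.20249749e-03,  2.94259985e-01, -9.55724655e-01,
         1.94012764e-02],
       [ 0.00000000e+00,  0.00000000e+00,  0.00000000e+00,
         1.00000000e+00]])}
```

View pics/scene0.png

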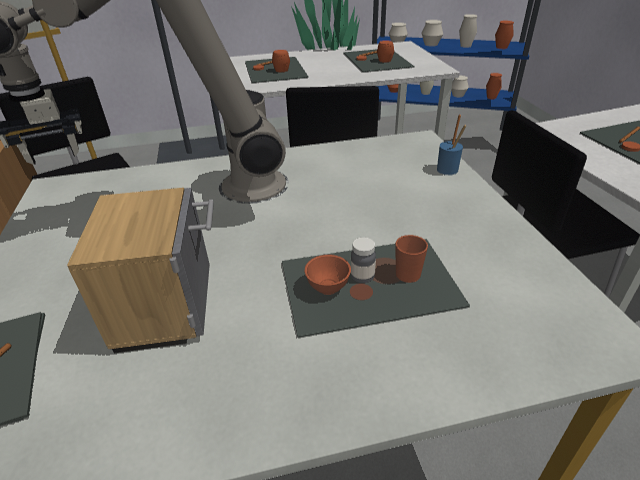

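View pics/top0.png

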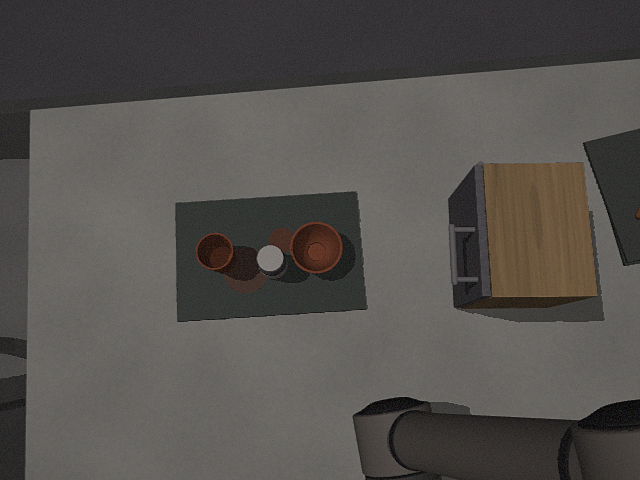

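The pictures show the cupboard at top-camera px x 450–597, y 162–305. Its front faces world +y, with the hinge at the larger x (image top). The handle bar is at about (453,225)–(455,283). The clay board is on the left. I'll enlarge the cupboard for exact corners.

```bash
python3 - <<'E'
import cv2
a=cv2.imread("pics/top0.png")[150:315,435:610]
cv2.imwrite("pics/c1.png",cv2.resize(a,None,fx=3.6,fy=3.6,interpolation=cv2.INTER_CUBIC))
E
cat > h.py <<'E'
import numpy as np
from cell import robot, viewer
def ray(n,u,v,z,m=None):
    m=m or viewer.camera_model(n); P=m["pose"]
    d=P[:3,:3]@np.array([(u-m["cx"])/m["fx"],-(v-m["cy"])/m["fy"],-1]); o=P[:3,3]
    return o+d*(z-o[2])/d[2]
def proj(n,p,m=None):
    m=m or viewer.camera_model(n); P=m["pose"]; c=P[:3,:3].T@(np.array(p)-P[:3,3])
    return m["cx"]+m["fx"]*c[0]/-c[2], m["cy"]-m["fy"]*c[1]/-c[2]
E
```

```text
(no output)
```

View pics/c1.png

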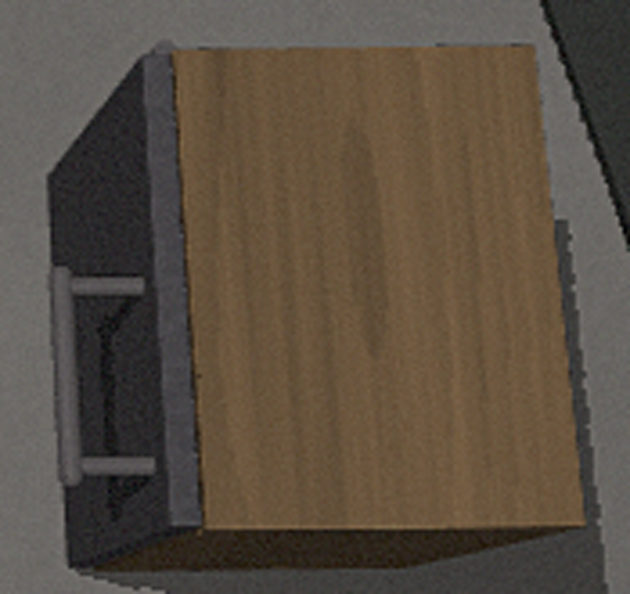

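The crop shows the top board's corners at crop px (175,50), (204,528), (585,524) and (535,45). The door's outer top edge runs (143,52)–(169,526), and the bar ends are at (61,268) and (72,484).

```bash
python3 - <<'E'
from h import *
f=lambda u,v:(435+(u+.5)/3.6-.5,150+(v+.5)/3.6-.5)
P={k:ray("top",*f(u,v),z) for k,u,v,z in[("FH",175,50,.25),("FF",204,528,.25),("RF",585,524,.25),("RH",535,45,.25),("DoH",143,52,.249),("DoF",169,526,.249),("b1",61,268,.226),("b2",72,484,.226)]}
for k in P:print(k,P[k].round(4))
n=lambda a,b:np.linalg.norm(P[a]-P[b])
print(n("FH","FF"),n("RH","RF"),n("FH","RH"),n("FF","RF"))
# fit 2D rigid
L=np.array([[-.09,.12],[-.09,-.12],[.09,-.12],[.09,.12]]);W=np.array([P[k][:2] for k in("FH","FF","RF","RH")])
c=W.mean(0);H=L.T@(W-c);U,S,V=np.linalg.svd(H);R=V.T@U.T
yaw=np.arctan2(R[1,0],R[0,0]);print("centre",c,"yaw deg",np.degrees(yaw),"res mm",((L@R.T+c-W)*1e3).round(1))
h=c+R@[-.09,.12]
for k in("DoF","DoH","b1","b2"):
    l=R.T@(P[k][:2]-h);print(k,"rel hinge (cup frame)",l.round(4))
for a in(0,.03,.05,.19,.4,1.5):
  d=np.array([-np.sin(a),-np.cos(a)]);nn=np.array([-np.cos(a),np.sin(a)])
  w=lambda r,x:(h+R@(d*r+nn*x)).round(4)
  print(a,"hinge",h.round(4),"handle",w(.16,.055),"corner",w(.238,0),"overrib",w(.185,-.019), "px",np.round(proj("top",[*w(.16,.055),.226]),1))
for k,u,v,z in[("bowl",316,247,.068),("beaker",215,252,.1),("jar",270,258,.108)]:print(k,ray("top",u,v,z).round(3))
E
```

```text
FH [ 0.6493 -0.191   0.25  ]
FF [ 0.4121 -0.1704  0.25  ]
RF [ 0.3981 -0.3504  0.25  ]
RH [ 0.6359 -0.3694  0.25  ]
DoH [ 0.65   -0.1753  0.249 ]
DoF [ 0.4146 -0.1543  0.249 ]
b1 [ 0.5489 -0.1256  0.226 ]
b2 [ 0.441  -0.1166  0.226 ]
0.23804087123617146 0.23851594632601936 0.17893560176610762 0.1805682629365308
centre [ 0.52384382 -0.27030667] yaw deg -94.63271415044701 res mm [[ 1.4  0.7]
 [-0.6 -0.5]
 [-1.1  0.1]
 [ 0.3 -0.3]]
DoF rel hinge (cup frame) [-0.0168 -0.2382]
DoH rel hinge (cup frame) [-0.0149 -0.0019]
b1 rel hinge (cup frame) [-0.0562 -0.1067]
b2 rel hinge (cup frame) [-0.0566 -0.215 ]
0 hinge [ 0.6507 -0.1903] handle [ 0.4957 -0.1225] corner [ 0.4135 -0.1711] overrib [ 0.4648 -0.1943] px [453.8 253.3]
0.03 hinge [ 0.6507 -0.1903] handle [ 0.4978 -0.1179] corner [ 0.4142 -0.164 ] overrib [ 0.4648 -0.1887] px [451.1 252.4]
0.05 hinge [ 0.6507 -0.1903] handle [ 0.4993 -0.1149] corner [ 0.4148 -0.1592] overrib [ 0.4648 -0.185 ] px [449.3 251.7]
0.19 hinge [ 0.6507 -0.1903] handle [ 0.5113 -0.0945] corner [ 0.4214 -0.1266] overrib [ 0.4674 -0.1591] px [437.  246.1]
0.4 hinge [ 0.6507 -0.1903] handle [ 0.5343 -0.0675] corner [ 0.4397 -0.0802] overrib [ 0.4779 -0.1216] px [420.4 234.8]
1.5 hinge [ 0.6507 -0.1903] handle [ 0.7073 -0.0309] corner [0.6531 0.0477] overrib [ 0.6336 -0.0051] px [389.2 145.4]
bowl [0.559 0.12  0.068]
beaker [0.561 0.322 0.1  ]
jar [0.537 0.213 0.108]
```

The fit is good: sides within 2 mm, residuals up to 1.4 mm, and the door at about 0.01 rad. The plan is to use the closed fingers (19 mm thick across the gap) to hook behind the bar, and later to press the rib. First I'll raise, travel and turn.

```bash
python3 -m creep '[[[0,0,25,0,0,0],[0,0,30,0,0,0],[27,26,0,0,0,6],[27,26,0,0,0,6],[27,26,0,0,0,6]]]' 1 20 | tail -5; python3 -m creep '[[[27,26,0,0,0,6],[27,26,0,0,0,6],[27,26,0,0,0,6],[27,26,0,0,0,6],[27,26,0,0,0,6]]]'|tail -3;  python3 -m creep '[[[27,26,0,0,0,6],[27,26,0,0,0,6],[27,26,0,0,0,6],[27,26,0,0,0,6],[0,0,0,0,0,0]]]'
```

```text
time: 0.52
tool_pos: [0.1996, -0.4344, 0.4577]
tool_rot: [-3.134, 0.001, 0.546]
contact_force: [1.3, -0.9, -0.8]
opening: 0.0631
tool_rot: [-3.133, 0.0, 1.093]
contact_force: [1.2, -0.9, -0.4]
opening: 0.0298
time: 1.35
tool_pos: [0.4535, -0.182, 0.4556]
tool_rot: [-3.132, -0.002, 1.545]
contact_force: [-0.7, -0.1, -0.9]
opening: 0.0008
```

```bash
python3 -m creep '[[[20,19,0,0,-0.55,-3.2],[20,18,0,0,0,0],[0,0,0,0,0,0]]]'; python3 - <<'E'
from h import *
import cv2
s=robot.observe();print(s["tool_pos"],s["tool_rot"])
cv2.imwrite("pics/w1.png",viewer.read_camera("wrist"))
E
```

```text
time: 1.6
tool_pos: [0.4955, -0.1419, 0.4543]
tool_rot: [-3.14, -0.004, 1.489]
contact_force: [-0.9, 0.1, -1.3]
opening: 0.0005
[ 0.49548549 -0.14192506  0.45429562] [-3.13951218 -0.00352883  1.48858536]
```

View pics/w1.png

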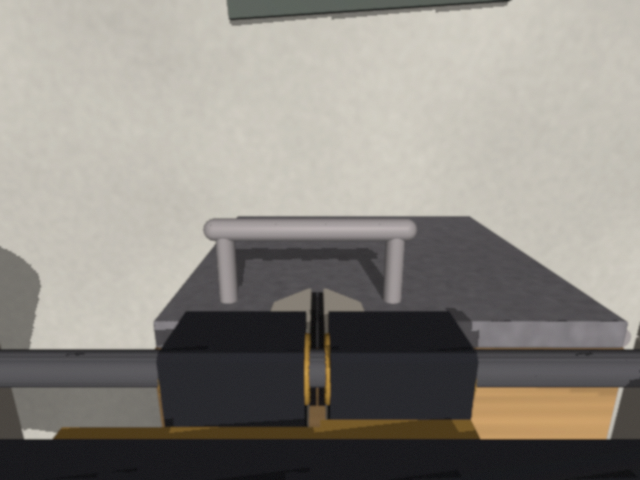

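The wrist view shows the bar from (206,229) to (415,229) with its middle at (310,229), and the door's outer top edge at row ~322. I'll check these against the top-camera fit.

```bash
cat >> h.py <<'E'
from scipy.spatial.transform import Rotation as Ro
def wm():
    s=robot.observe();m=dict(viewer.camera_model("wrist"));T=np.eye(4);T[:3,:3]=Ro.from_euler("xyz",s["tool_rot"]).as_matrix();T[:3,3]=s["tool_pos"]
    m["pose"]=T@m["mount"];return m
hinge=np.array([.6507,-.1903]);YAW=np.radians(-94.63)
RC=np.array([[np.cos(YAW),-np.sin(YAW)],[np.sin(YAW),np.cos(YAW)]])
def dp(a,r,x):
    "door point: r from hinge, x outward of inner face"
    d=np.array([-np.sin(a),-np.cos(a)]);n=np.array([-np.cos(a),np.sin(a)]);return hinge+RC@(d*r+n*x)
E
python3 - <<'E'
from h import *
m=wm()
for u,v,z in((310,229,.223),(206,229,.223),(415,229,.223),(157,322,.249),(625,322,.249)):print(ray("",u,v,z,m).round(4))
print(dp(.01,.16,.055),dp(.01,.238,.015),dp(.01,0.002,.015))
E
```

```text
[ 0.4918 -0.1202  0.223 ]
[ 0.4372 -0.1157  0.223 ]
[ 0.5468 -0.1247  0.223 ]
[ 0.4132 -0.1546  0.249 ]
[ 0.6437 -0.1732  0.249 ]
[ 0.49634686 -0.12101718] [ 0.41504089 -0.15377901] [ 0.6500685  -0.17518044]
```

They agree within 4 mm in x and 1 mm in y. The slot is clear, so I'll descend behind the bar and watch the force.

```bash
python3 -m creep '[[[-1,-1,-20,0,0,0],[0,0,-20,0,0,0],[0,0,-15,0,0,0],[0,0,-10,0,0,0],[0,0,-8,0,0,0]]]'; python3 -m creep '[[[0,4,0,0,0,0],[0,4,0,0,0,-1],[0,0,0,0,0,0]]]'
```

```text
time: 2.07
tool_pos: [0.4904, -0.1472, 0.3796]
tool_rot: [-3.139, 0.0, 1.486]
contact_force: [0.2, -0.3, -1.5]
opening: 0.0007
time: 2.32
tool_pos: [0.4887, -0.1405, 0.3781]
tool_rot: [-3.135, -0.0, 1.464]
contact_force: [0.2, 0.3, 0.4]
opening: 0.0006
```

```bash
python3 -m creep '[[[1,5,0,0,0,-1],[2,5,0,0,0,-2],[3,5,0,0,0,-2],[3,4,0,0,0,-2]]]'; python3 -m creep '[[[3,4,0,0,0,-1],[2,3,0,0,0,-1],[0,0,0,0,0,0]]]';python3 -m creep '[[[1,2,0,0,0,-1],[1,2,0,0,0,0]]]'
```

```text
time: 2.65
tool_pos: [0.4975, -0.1219, 0.3814]
tool_rot: [-3.139, 0.002, 1.335]
contact_force: [-0.2, -0.6, 0.1]
opening: 0.0009
time: 2.9
tool_pos: [0.5031, -0.1141, 0.3842]
tool_rot: [3.139, 0.003, 1.297]
contact_force: [-0.7, -0.5, -0.1]
opening: 0.0004
time: 3.07
tool_pos: [0.5051, -0.1102, 0.3854]
tool_rot: [3.137, 0.004, 1.279]
contact_force: [-0.3, -0.2, -0.3]
opening: 0.0003
```

```bash
for i in 1; do python3 -m creep '[[[0,2,-3,0,0,0],[0,1,0,0,0,0]]]'; python3 -m creep '[[[0,2,0,0,0,0],[0,0,0,0,0,0]]]'; python3 -m creep '[[[0,2,0,0,0,0],[0,0,0,0,0,0]]]'; done | grep -v opening
python3 - <<'E'
from h import *
import cv2
cv2.imwrite("pics/top1.png",cv2.resize(viewer.read_camera("top")[150:315,400:610],None,fx=3.6,fy=3.6,interpolation=cv2.INTER_CUBIC))
E
```

```text
time: 3.23
tool_pos: [0.5052, -0.1071, 0.3828]
tool_rot: [3.135, 0.004, 1.279]
contact_force: [-0.1, -0.1, -1.0]
time: 3.4
tool_pos: [0.5053, -0.106, 0.383]
tool_rot: [3.134, 0.008, 1.28]
contact_force: [-0.9, -0.8, -0.2]
time: 3.57
tool_pos: [0.5052, -0.1054, 0.3831]
tool_rot: [3.132, 0.012, 1.28]
contact_force: [-0.2, -1.5, 0.5]
```

View pics/top1.png

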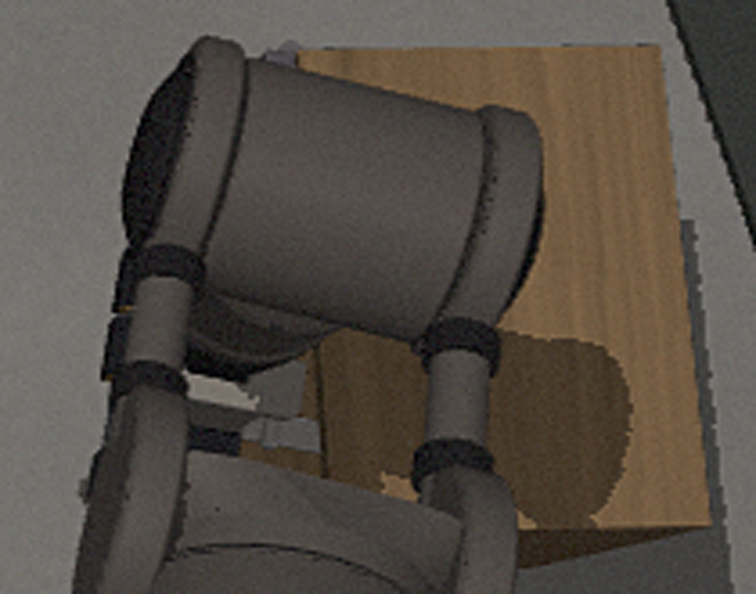

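The arm hides most of the door, but the motion stalls at y ≈ −0.105 with reaction −1.5 N, so the hook is holding. Next I back off, rise, move over the gap and look from the wrist.

```bash
python3 -m creep '[[[0,0,0,0,0,0],[-1,-6,0,0,0.5,0],[0,-3,0,0,0,0],[0,0,25,0,0,0],[0,0,30,0,0,0]]]'; python3 -m creep '[[[0,0,20,0,0,0],[-10,-12,0,0,0,0],[-15,-14,0,0,0,0],[-7,-14,0,0,0,0],[0,0,0,0,0,0]]]'; python3 - <<'E'
from h import *
import cv2
m=wm();s=robot.observe();print(s["tool_pos"],s["tool_rot"])
np.save("m2.npy",m["pose"])
cv2.imwrite("pics/w2.png",viewer.read_camera("wrist"))
E
```

```text
time: 4.03
tool_pos: [0.5031, -0.1142, 0.4333]
tool_rot: [-3.127, 0.01, 1.28]
contact_force: [0.4, -0.2, -0.5]
opening: 0.0003
time: 4.45
tool_pos: [0.4707, -0.1551, 0.4608]
tool_rot: [-3.138, 0.008, 1.282]
contact_force: [-0.0, -0.7, 0.8]
opening: 0.0003
[ 0.47073999 -0.15507989  0.46078981] [-3.13753322  0.00762836  1.28245789]
```

View pics/w2.png

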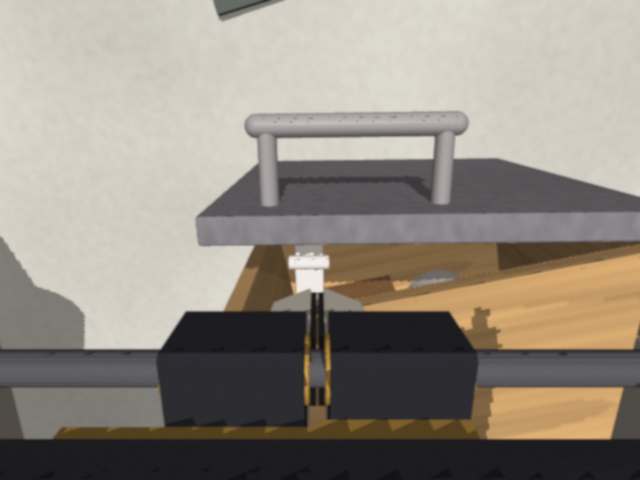

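The wrist view shows the door ajar. Its inner top edge runs along row ~243, with the free corner at (198,245) and the bar from (247,126) to (467,122). The white rib spans (289–329, 262) and the hook arm lies under it.

```bash
python3 - <<'E'
from h import *
m=wm()
m["pose"]=np.load("m2.npy")
c=ray("",198,245,.249,m);e=ray("",600,241,.249,m);b=ray("",357,123,.223,m)
print(c,e,b)
for z in(.226,.219,.212):print("rib",z,ray("",309,262,z,m),22e-3, np.linalg.norm(ray("",289,262,z,m)-ray("",329,262,z,m)))
for a in(.16,.18,.19,.2,.21,.22):print(a,dp(a,.238,0).round(4),dp(a,.16,.055).round(4),dp(a,.185,-.019).round(4), "n",(dp(a,0,1)-hinge).round(3))
E
```

```text
[ 0.41958052 -0.12167996  0.249     ] [ 0.6057368  -0.17455996  0.249     ] [ 0.50989199 -0.09000273  0.223     ]
rib 0.226 [ 0.46559188 -0.15328409  0.226     ] 0.022 0.021935421158088296
rib 0.219 [ 0.46468854 -0.15572234  0.219     ] 0.022 0.022650328521397377
rib 0.212 [ 0.4637852  -0.15816059  0.212     ] 0.022 0.0233652358847064
0.16 [ 0.4196 -0.1335] [ 0.5084 -0.0987] [ 0.4665 -0.1646] n [0.238 0.971]
0.18 [ 0.4207 -0.1289] [ 0.5103 -0.0959] [ 0.4671 -0.161 ] n [0.258 0.966]
0.19 [ 0.4214 -0.1266] [ 0.5112 -0.0945] [ 0.4674 -0.1591] n [0.268 0.964]
0.2 [ 0.422  -0.1243] [ 0.5122 -0.0931] [ 0.4677 -0.1573] n [0.277 0.961]
0.21 [ 0.4227 -0.1221] [ 0.5132 -0.0917] [ 0.468  -0.1555] n [0.287 0.958]
0.22 [ 0.4234 -0.1198] [ 0.5142 -0.0904] [ 0.4684 -0.1536] n [0.296 0.955]
```

Door is at ≈0.21 rad on its hook, and the rib is at ≈(0.466, −0.155). I'll descend into the gap.

```bash
python3 -m creep '[[[-4,-1,-10,0,-0.2,0],[0,0,-15,0,0,0],[0,0,-15,0,0,0],[0,0,-8,0,0,0],[0,0,0,0,0,0]]]'; for i in 1; do python3 -m creep '[[[0,0,0,0,0,0]]]';python3 -m creep '[[[0,0,0,0,0,0]]]'; done
```

```text
time: 4.92
tool_pos: [0.4682, -0.1534, 0.4115]
tool_rot: [3.14, 0.002, 1.282]
contact_force: [-0.3, -0.5, -0.3]
opening: 0.0004
time: 5.0
tool_pos: [0.4685, -0.153, 0.4113]
tool_rot: [3.141, 0.002, 1.282]
contact_force: [-0.0, 0.6, 0.7]
opening: 0.0001
time: 5.08
tool_pos: [0.4688, -0.1528, 0.4116]
tool_rot: [3.141, 0.001, 1.282]
contact_force: [-0.6, -0.5, 0.4]
opening: 0.0004
```

```bash
f(){ grep -E 'pos|force' | tr '\n' ' '; echo; }; python3 -m creep '[[[-2,-3,-2,0,0,0],[0,0,0,0,0,0]]]'|f; python3 -m creep '[[[0,0,-2,0,0,0]]]'|f; python3 -m creep '[[[0,0,-2,0,0,0]]]'|f; python3 -m creep '[[[0,0,-2,0,0,0]]]'|f; python3 -m creep '[[[0,0,-2,0,0,0]]]'|f
```

```text
tool_pos: [0.4671, -0.1557, 0.4106] contact_force: [-0.1, 0.4, 0.5] 
tool_pos: [0.4673, -0.1559, 0.4093] contact_force: [0.2, 0.9, -0.4] 
tool_pos: [0.4673, -0.156, 0.4075] contact_force: [0.0, -0.3, -0.0] 
tool_pos: [0.4673, -0.156, 0.4056] contact_force: [-0.3, -0.2, -0.2] 
tool_pos: [0.4673, -0.1561, 0.4035] contact_force: [-0.1, 0.5, 0.3]
```

```bash
f(){ grep -E 'pos|force' | tr '\n' ' '; echo; }; for s in 1 2 3; do python3 -m creep '[[[0,0,-1.5,0,0,0]]]'|f; done
```

```text
tool_pos: [0.4673, -0.1561, 0.402] contact_force: [-1.8, -0.5, 5.5] 
tool_pos: [0.4672, -0.1563, 0.4009] contact_force: [-2.4, -0.6, 7.3] 
tool_pos: [0.4671, -0.1565, 0.3999] contact_force: [-2.5, 0.7, 6.1]
```

```bash
f(){ grep -E 'pos|force' | tr '\n' ' '; echo; }; for s in 1 2 3; do python3 -m creep '[[[0,0,-1.5,0,0,0]]]'|f; done
```

```text
tool_pos: [0.4669, -0.1565, 0.3991] contact_force: [-3.3, -1.2, 8.0] 
tool_pos: [0.4667, -0.1566, 0.3984] contact_force: [-2.3, 0.1, 9.0] 
tool_pos: [0.4666, -0.1567, 0.3981] contact_force: [-3.6, 1.1, 15.7]
```

On the stop now (about 4 mm down, 15.7 N), so I'll relax at once.

```bash
f(){ grep -E 'pos|force' | tr '\n' ' '; echo; }; python3 -m creep '[[[0,0,0.4,0,0,0]]]'|f;  python3 -m creep '[[[0,0,0,0,0,0]]]'|f
```

```text
tool_pos: [0.4664, -0.1566, 0.3993] contact_force: [-1.9, 0.8, 5.7] 
tool_pos: [0.4662, -0.1566, 0.4002] contact_force: [-1.5, -0.0, 5.0]
```

```bash
f(){ grep -E 'pos|force' | tr '\n' ' '; echo; }; python3 -m creep '[[[0,0,5,0,0,0],[0,0,2,0,0,0]]]'|f;  python3 -m creep '[[[1.5,3,0,0,0,0],[1.5,3,0,0,0,0],[0,0,0,0,0,0]]]'|f; python3 -m creep '[[[0,0,-3,0,0,0]]]'|f; python3 -m creep '[[[0,0,-1,0,0,0]]]'|f
```

```text
tool_pos: [0.4662, -0.1565, 0.4077] contact_force: [0.4, -0.1, 0.4] 
tool_pos: [0.4695, -0.15, 0.4079] contact_force: [-0.5, -0.2, 0.4] 
tool_pos: [0.4697, -0.1499, 0.405] contact_force: [0.4, 0.0, 0.7] 
tool_pos: [0.4697, -0.1497, 0.4033] contact_force: [1.0, -0.2, -1.0]
```

```bash
f(){ grep -E 'pos|force' | tr '\n' ' '; echo; }; for s in 1 2 3 4; do python3 -m creep '[[[0,0,-1.4,0,0,0]]]'|f; done; python3 -m creep '[[[0,0,-1.2,0,0,0]]]'|f;
```

```text
tool_pos: [0.4698, -0.1497, 0.4017] contact_force: [-0.3, -0.3, 4.6] 
tool_pos: [0.4698, -0.1498, 0.4004] contact_force: [-1.5, 0.0, 6.3] 
tool_pos: [0.4697, -0.1499, 0.3993] contact_force: [-2.3, 0.0, 7.8] 
tool_pos: [0.4696, -0.15, 0.3985] contact_force: [-3.1, 0.2, 9.0] 
tool_pos: [0.4694, -0.1502, 0.3981] contact_force: [-3.1, 1.7, 12.0]
```

```bash
f(){ grep -E 'pos|force' | tr '\n' ' '; echo; }; python3 -m creep '[[[1,2.5,-0.8,0,0,0]]]'|f; python3 -m creep '[[[1,2.5,-0.9,0,0,0]]]'|f;  python3 -m creep '[[[1,2.5,-0.9,0,0,0]]]'|f
```

```text
tool_pos: [0.47, -0.148, 0.3982] contact_force: [-5.1, 0.8, 9.8] 
tool_pos: [0.4705, -0.1456, 0.3982] contact_force: [-6.1, 0.8, 9.6] 
tool_pos: [0.471, -0.1432, 0.3982] contact_force: [-5.0, -0.1, 9.6]
```

```bash
f(){ grep -E 'pos|rot|force' | tr '\n' ' '; echo; }; python3 -m creep '[[[0,2.5,-0.8,0,0,-0.5]]]'|f; python3 -m creep '[[[0.5,2.5,-0.9,0,0,-0.5]]]'|f;  python3 -m creep '[[[0.5,2.5,-0.9,0,0,-0.5]]]'|f
```

```text
tool_pos: [0.4709, -0.1408, 0.3984] tool_rot: [3.127, 0.012, 1.273] contact_force: [0.0, -0.3, 7.9] 
tool_pos: [0.4714, -0.1384, 0.3985] tool_rot: [3.125, 0.013, 1.264] contact_force: [-3.4, -0.3, 8.6] 
tool_pos: [0.4718, -0.136, 0.3986] tool_rot: [3.124, 0.014, 1.254] contact_force: [-2.5, -0.6, 7.5]
```

```bash
f(){ grep -E 'pos|rot|force' | tr '\n' ' '; echo; }; python3 -m creep '[[[0.5,2.5,-1.0,0,0.1,-0.8]]]'|f; python3 -m creep '[[[0.7,2.5,-1.0,0,0.1,-0.8]]]'|f;  python3 -m creep '[[[0.7,2.5,-1.0,0,0.1,-0.8]]]'|f; python3 -m creep '[[[0.7,2.5,-1.0,0,0.1,-0.8]]]'|f
```

```text
tool_pos: [0.4723, -0.1336, 0.3986] tool_rot: [3.123, 0.015, 1.24] contact_force: [-1.1, -0.2, 9.2] 
tool_pos: [0.4731, -0.1312, 0.3986] tool_rot: [3.123, 0.016, 1.225] contact_force: [-1.4, -0.5, 7.4] 
tool_pos: [0.4738, -0.1288, 0.3986] tool_rot: [3.122, 0.017, 1.21] contact_force: [-1.8, 0.3, 7.7] 
tool_pos: [0.4746, -0.1264, 0.3986] tool_rot: [3.122, 0.018, 1.195] contact_force: [-1.6, -0.9, 7.2]
```

```bash
f(){ grep -E 'pos|rot|force' | tr '\n' ' '; echo; }; python3 -m creep '[[[1,2.5,-1.0,0,0.2,-0.8]]]'|f; python3 -m creep '[[[1,2.5,-1.0,0,0.2,-0.8]]]'|f;  python3 -m creep '[[[1,2.5,-1.0,0,0.2,-0.8]]]'|f; python3 -m creep '[[[1,2.5,-1.0,0,0.2,-0.8]]]'|f
```

```text
tool_pos: [0.4757, -0.124, 0.3986] tool_rot: [3.123, 0.02, 1.181] contact_force: [-1.4, -0.2, 7.0] 
tool_pos: [0.4768, -0.1216, 0.3986] tool_rot: [3.124, 0.022, 1.166] contact_force: [-0.9, -0.7, 7.2] 
tool_pos: [0.478, -0.1192, 0.3986] tool_rot: [3.125, 0.024, 1.151] contact_force: [-0.8, -0.1, 8.0] 
tool_pos: [0.4792, -0.1168, 0.3987] tool_rot: [3.126, 0.026, 1.136] contact_force: [-1.1, -0.2, 8.0]
```

```bash
f(){ grep -E 'pos|rot|force' | tr '\n' ' '; echo; }; python3 -m creep '[[[1,2.5,-1.0,0,0.2,-0.8]]]'|f; python3 -m creep '[[[1,2.5,-1.0,0,0.2,-0.8]]]'|f;  python3 -m creep '[[[1.2,2.5,-1.0,0,0.2,-0.8]]]'|f; python3 -m creep '[[[1.2,2.5,-1.0,0,0.2,-0.8]]]'|f; python3 -m creep '[[[1.2,2.5,-1.0,0,0.2,-0.8]]]'|f
```

```text
tool_pos: [0.4803, -0.1144, 0.3987] tool_rot: [3.127, 0.027, 1.121] contact_force: [-1.4, -0.4, 7.1] 
tool_pos: [0.4816, -0.112, 0.3987] tool_rot: [3.127, 0.029, 1.107] contact_force: [-0.9, 0.2, 7.5] 
tool_pos: [0.4829, -0.1096, 0.3987] tool_rot: [3.128, 0.031, 1.092] contact_force: [-1.9, -0.1, 7.8] 
tool_pos: [0.4843, -0.1072, 0.3987] tool_rot: [3.129, 0.033, 1.077] contact_force: [-1.7, -0.7, 8.0] 
tool_pos: [0.4857, -0.1048, 0.3986] tool_rot: [3.13, 0.034, 1.062] contact_force: [-1.0, 0.6, 6.8]
```

Past the catch by geometry (≈0.44 rad). I'll go a little further, then lift off the rib and level the tool.

```bash
f(){ grep -E 'pos|rot|force' | tr '\n' ' '; echo; }; python3 -m creep '[[[1.3,2.5,-0.9,0,0.1,-0.8],[1.4,2.5,-0.9,0,0.1,-0.8],[1.4,2.5,-0.9,0,0,-0.8],[1.4,2.5,-0.5,0,0,-0.8]]]'|f; python3 -m creep '[[[0,0,4,0,0,0],[0,0,4,0,0,0],[0,0,1,1.7,-0.9,0],[0,0,0,0,0,0]]]'|f; python3 - <<'E'
from h import *
import cv2
s=robot.observe();m=wm();np.save("m3.npy",m["pose"])
cv2.imwrite("pics/w3.png",viewer.read_camera("wrist"))
E
```

```text
tool_pos: [0.4911, -0.0947, 0.3988] tool_rot: [3.129, 0.037, 1.003] contact_force: [-1.7, 0.2, 7.8] 
tool_pos: [0.4911, -0.0945, 0.4084] tool_rot: [3.131, 0.002, 1.004] contact_force: [0.3, 0.1, -0.2]
```

View pics/w3.png

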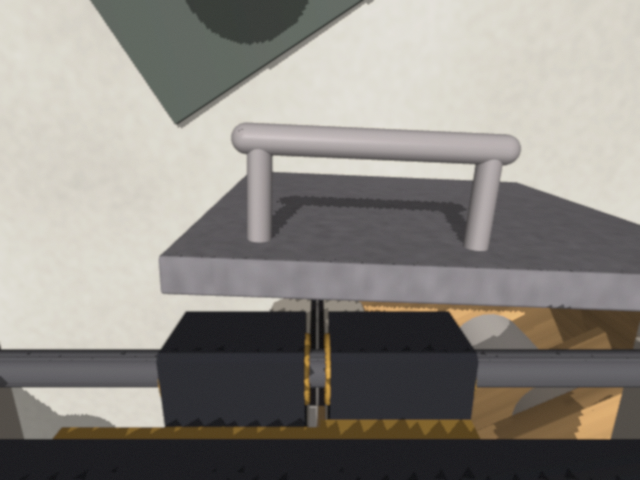

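The door stands well out in front of the fingers. Its inner top edge runs from the free corner at (162,293) to (640,308), and the bar from (233,137) to (520,149). I'll compute the angle and the push path.

```bash
python3 - <<'E'
from h import *
m=wm();m["pose"]=np.load("m3.npy")
a0=ray("",162,293,.249,m);b0=ray("",600,307,.249,m);print(a0,b0,ray("",377,143,.223,m))
d=RC.T@((a0-b0)[:2]);print("angle",np.arctan2(-d[0],-d[1]), "from hinge", np.arctan2(*(-(RC.T@(a0[:2]-hinge)))))
for a in(.45,.5,.6,.8,1.0,1.2,1.4,1.5):print(a,"finger centre",dp(a,.19,-.0095).round(4),"yaw",round(1.49-a,2))
E
```

```text
[ 0.45407342 -0.05053949  0.249     ] [ 0.58685209 -0.14263521  0.249     ] [ 0.54904132 -0.05014393  0.223     ]
angle 0.5256111860521702 from hinge 0.5371232092303697
0.45 finger centre [ 0.482  -0.1023] yaw 1.04
0.5 finger centre [ 0.4866 -0.094 ] yaw 0.99
0.6 finger centre [ 0.4971 -0.0781] yaw 0.89
0.8 finger centre [ 0.5224 -0.0498] yaw 0.69
1.0 finger centre [ 0.5529 -0.0271] yaw 0.49
1.2 finger centre [ 0.5873 -0.0109] yaw 0.29
1.4 finger centre [ 0.6242 -0.0019] yaw 0.09
1.5 finger centre [ 6.431e-01 -2.000e-04] yaw -0.01
```

Door at ≈0.53 rad, free. I'll swing it round gently.

```bash
f(){ grep -E 'pos|rot|force' | tr '\n' ' '; echo; }; python3 -m creep '[[[2.5,4,0,0,0,-1],[3.2,5,0,0,0,-2],[3.3,5,0,0,0,-2],[3.4,5,0,0,0,-2],[3.5,5,0,0,0,-2]]]'|f; python3 -m creep '[[[3.5,5,0,0,0,-2],[3.8,5,0,0,0,-2],[4,4.8,0,0,0,-2],[4.2,4.5,0,0,0,-2]]]'|f; python3 -m creep '[[[4.8,4.2,0,0,0,-2],[4.9,4,0,0,0,-2],[5,3.8,0,0,0,-2],[5.2,3.6,0,0,0,-2],[5.2,3.4,0,0,0,-2]]]'|f
```

```text
tool_pos: [0.5065, -0.0719, 0.4075] tool_rot: [3.132, 0.011, 0.838] contact_force: [0.7, -0.9, -0.1] 
tool_pos: [0.5224, -0.0526, 0.4066] tool_rot: [3.132, 0.017, 0.691] contact_force: [-0.3, 0.1, 0.6] 
tool_pos: [0.5479, -0.0332, 0.4052] tool_rot: [3.131, 0.025, 0.507] contact_force: [-0.3, 0.2, 0.3]
```

```bash
f(){ grep -E 'pos|rot|force' | tr '\n' ' '; echo; }; python3 -m creep '[[[5.4,3.3,2,0.3,-0.5,-2],[5.5,3.1,1.5,0.3,-0.5,-2],[5.6,2.9,1,0,0,-2],[5.7,2.7,0.5,0,0,-2],[5.8,2.5,0,0,0,-2]]]'|f; python3 -m creep '[[[5.9,2.3,0,0,-0.2,-2],[6,2.1,0,0,-0.2,-2],[6.1,2,0,0,0,-2],[6.2,1.8,0,0,0,-2],[6.2,1.7,0,0,0,-2]]]'|f; python3 -m creep '[[[6.2,1.5,0.3,0,-0.2,-2],[6.2,1.3,0,0,-0.2,-2],[6.3,1.2,0,0,0,-2],[6.3,1,0,0,0,-2],[4,0.5,0,0,0,-1]]]'|f
```

```text
tool_pos: [0.5766, -0.0184, 0.408] tool_rot: [3.132, 0.013, 0.324] contact_force: [-1.2, -0.5, -0.1] 
tool_pos: [0.6079, -0.0085, 0.406] tool_rot: [3.128, 0.014, 0.14] contact_force: [-0.5, -0.8, 0.2] 
tool_pos: [0.6382, -0.0031, 0.404] tool_rot: [3.123, 0.014, -0.026] contact_force: [-0.3, 0.2, -0.3]
```

Angle should be ≈1.46. I'll back off, rise and retreat, then check from the top camera.

```bash
f(){ grep -E 'pos|rot|force' | tr '\n' ' '; echo; }; python3 -m creep '[[[4,0.3,0,0,0,-1],[0,0,0,0,0,0],[-6,0,0,0,0,0],[-8,0,2,0,0,0],[-6,0,20,0,0,0]]]'|f; python3 -m creep '[[[0,0,30,0,0,0],[0,0,30,0,0,0],[-30,-5,20,0,0,0],[-40,-8,0,0,0,0],[-40,-8,0,0,0,0]]]'|f; python3 -m creep '[[[-40,-20,0,0,0,0],[-20,-20,0,0,0,0],[-10,-20,0,0,0,0],[0,-10,0,0,0,0],[0,0,0,0,0,0]]]'|f; python3 - <<'E'
from h import *
import cv2
cv2.imwrite("pics/top2.png",viewer.read_camera("top"))
for a in(1.4,1.5):print(a,[np.round(proj("top",[*dp(a,r,x),.249]),0) for r,x in((.238,0),(.238,.015))])
E
```

```text
tool_pos: [0.6215, -0.0031, 0.4204] tool_rot: [3.122, 0.025, -0.044] contact_force: [0.2, -1.0, -0.4] 
tool_pos: [0.5075, -0.0238, 0.504] tool_rot: [3.121, 0.024, -0.04] contact_force: [-0.2, -0.9, 0.7] 
tool_pos: [0.4263, -0.0914, 0.5074] tool_rot: [3.118, 0.019, -0.038] contact_force: [0.3, 0.4, 0.0] 
1.4 [array([352., 186.]), array([351., 178.])]
1.5 [array([350., 173.]), array([350., 165.])]
```

View pics/top2.png

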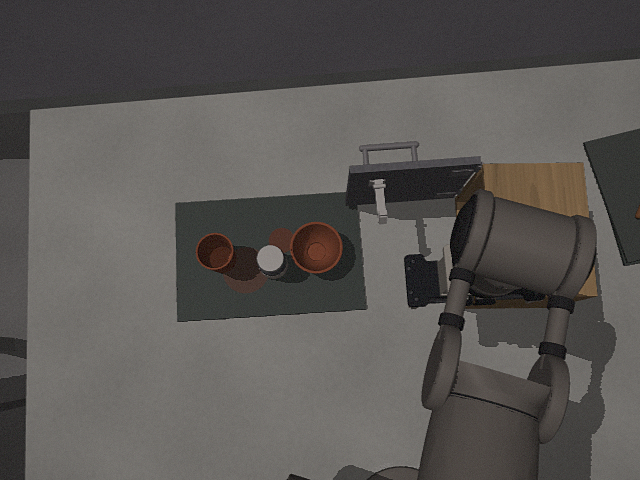

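The top view shows the door's free corner at (349,173), matching the 1.5 rad prediction of (350,173). Bowl (316,247), jar (270,258) and beaker (215,252) are at the same pixels as at the start. The gripper hovers clear, with its tips about 80 mm above the cupboard top.

```bash
python3 -c "
from cell import robot
s=robot.observe();print(s['time'],s['contact_force'],abs(s['qvel']).max());print(robot.hand_in())"
```

```text
13.2667 [-0.28650174 -0.27295063  0.29281778] 0.03442059999421141
the job is handed in; nothing more can be done
None
```

The cupboard door now stands open at about 1.5 rad, and I handed the job in at 13.3 s. No verdict was reported.

- **Drawing out:** I hooked the closed fingers behind the bar and drew the door out until the hook held it, at about 0.21 rad in the wrist picture.
- **Pressing the hook:** I found the rib by touch, about 24 mm below the door's top edge. I pressed it about 4 mm down and held it there at 7–10 N while easing the door past the catch, then lifted off with the door at about 0.53 rad.
- **Swinging open:** I pushed the inner face round gently and backed the arm away.

**Last checks:**
- The free corner sits at (349,173) in the top picture, and the 1.5 rad prediction was (350,173).
- The bowl, jar and beaker are at the same pixels as at the start.
- The force reading was at noise level, with the tool clear of everything.

**What fell short:**
- The first press on the rib, while feeling for it, read a brief 15.7 N upward, with about 3.8 N sideways. That is right at the 16 N limit and within sensor noise of it, so I cannot rule out that the limit was passed. I relaxed at once and kept later presses at 12 N or less vertical.
- I did not ease the door back before pressing. I only took the pull off, and the hook showed no sign of jamming.

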